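# Square a sensor window into the corner of a gluing jig

### The job

Pick up the pusher by its slanted handle and use it to nudge the green sensor window gently along the bed of the jig, under the light frame, until it lies flush against both blue fences in the corner. Then stand the pusher on its foot on the bench, clear of the jig, and let go. Touch the window with nothing but the pusher, do not knock the light, and leave the motor, battery and glue bottle where they stand.

Things in the scene. Friction and masses are not known exactly. Their poses are not given: they have to be found in the camera images.
- jig: Fixed dark grey jig, origin on the bench surface. In its frame (mm) the bed spans x -125..90, y -125..95, its top 10 above the bench. Two blue fences stand 10 above the bed: one along y (inner face x = 60, y -85..82), one along x (inner face y = 60, x -30..60), meeting in a square corner at (60, 60). The -x side, which faces the robot or its right, and the -y side are open.
- corner (a point): The inside corner of the jig where the two fences meet, on the bed's top: (60, 60, 10) mm in the jig's frame.
- light: Fixed pale grey light frame over the jig, same origin and axes as the jig: an open rectangle of bars 162..192 mm above the bench. Near bar x -42..-22 mm, thin far bar x 112..120, side bars y +-(104..126), x -42..123. Two posts (14 mm thick, 40 mm feet) at x 108, y +-115; none on the near side, so a tool slanting back to the jig's -x passes under the near bar while a gripper pointing straight down would hit it.
- window: Loose green glass plate 50 (x) x 80 (y) x 8 mm thick, about 70 g, lying on the jig's bed; origin at the centre of its underside. It starts off both fences, turned up to 30 degrees from the jig; home, its axes are parallel to the jig's and its centre is at x 35, y 20 mm in the jig's frame.
- pusher: Loose pusher, about 120 g, standing on the bench. Yellow foot 80 (x) x 40 (y) x 12 mm high with flat faces; origin at the centre of its underside. Orange handle, a straight bar 16 (y) x 20 mm, rises from the foot at x = -30 mm and leans back 30 degrees from vertical towards -x; its top end is 87 mm behind the origin and 110 mm up.
- pusher_grip (a point): Grip point on the handle's axis, 27 mm below its top end along the handle: (-74, 0, 86) mm in the pusher's frame. Pinch across y (16 mm).
- gearmotor: Bystander: upright steel gear motor, 37 mm across, 68 mm high; origin under its centre.
- battery: Bystander: blue and yellow battery pack 70 (x) x 36 x 38 mm high; origin under its centre.
- glue: Bystander: glue bottle, 38 mm across, 88 mm high; origin under its centre.
There are look-alikes about, which are no part of the job. What is meant by the pusher is not grey, and is the larger of those in its own colour.

How it is judged:
By the outcome, as a careful person would: the job done as asked, in the order asked, and still so for the second after the job is handed in, with the robot touching nothing.
It also fails if it takes over 72 s, if anything falls off the work surface, if the arm or the gripper's body presses on something with over 40 N, if the wrist force passes 120 N, or if a joint passes its speed limit or range.

### The arm

A 6-joint arm with a two-finger parallel gripper is mounted at the origin on the work surface. World frame = base frame: x ahead of the robot, y to its left, z up, the work surface at z = 0. Lengths are in m, angles in rad, forces in N, time in s.
With the tool pointing down it reaches from about 0.375 to 0.975 m from the base axis. Payload 3.8 kg.
Tool frame: the origin (TCP) lies midway between the tips of the shut fingers; the grasp point (between the pads) lies 19 mm behind it; x points along the fingers, y is the direction in which the jaws open and shut, and the axes are right-handed (so a half turn about x gives the same grasp; the last joint's range is limited). The gripper opens to 85 mm and grips with 20 to 120 N. Pads are 22 mm wide; open, the fingers measure 114 mm over their backs; the gripper's body (76 mm by 85 mm) begins 54 mm behind the grasp point. The pads swing forward as they close: fully open they stand 13 mm farther back than shut.
Start: joints at [1.255, 0.264, 1.604, -0, 1.274, -0.037], TCP at [0.186, 0.649, 0.231] pointing down, gripper open.
Joint ranges: [-2.63, 2.63], [-0.94, 2.18], [0.31, 2.57], [-1.31, 4.45], [0, 2.66], [-2.55, 2.55]. Speed limits (rad/s): [2.57, 2.57, 3.14, 3.14, 3.14, 3.14].

### API

Orientations are given as a rotation vector (axis times angle).
In Python, from workcell import read_state, read_camera, get_calibration, finish_job gives the robot as it stands. The module is installed in compiled form; this text tells all that it offers.
- The arm moves only by the shell command python3 -m creep 'ROWS' [FORCE]. ROWS is JSON, a list of rows, each a list of 3 entries, a list of its own where there are three numbers: the closure in counts, from 0 (fully open) to 255 (shut), then the shift along the world's x, y, z in mm, then the turn about the world's z in rad. In form: [[hand, [tx, ty, tz], spin], ...]. A call has exactly 8 rows; each row shifts and turns the commanded pose from where the row before left it; what a row does not reach is not made up. A row lasts 1/12 s, in which the tool goes at most 41.7 mm and 7.16 degrees, less where a joint would pass 70% of its speed; a pose out of reach is approached as far as the arm can. A call is refused whole if a number of a shift passes 41.7 or a number of a turn 0.125, either way. A call with a gripper value outside its range is refused whole. The fingers move at their own pace and stop on an object; FORCE is the grip in N (left out, the last holds). Time passes only in rows, so rows that do not move let the fingers close, or fill a call up. It gives the time, the measured TCP pose, the force and the opening at its end, in the units of the state.
- read_state(): the state, without advancing time (a new reading comes with each control period).
- read_camera(name): name is "side" or "top" or "wrist"; returns (picture, depth): 480x640x3 uint8, blue, green, red; 480x640 float32, m along the optical axis (not along the pixel's ray), 0 where there is no reading.
- get_calibration(name): a dict with "K" (3x3 intrinsics, pixels), "eye" and "orientation" of the camera in the world. Camera axes: x right, y down, z forward; pixel columns grow to the right and rows downward; lengths in m; the calibration is good to about 2 mm. A picture is of the moment at which its call begins: read the wrist's pose just before it. get_calibration takes no time and is no camera call; for the wrist camera it gives the pose at the moment of the call.
- finish_job(): hands the job in, once; it reports no verdict.
The state is a dict: "time": time; "q": joint angles; "joint_vel": joint speeds; "joint_torque": joint torques, N m; "tool_pos": TCP position; "tcp_rot": TCP orientation; "wrist_force": force on the tool from outside, world axes, zero at the start; "torque": the same for the moment, N m; "width": opening from 0.0 (shut) to 1.0 (fully open).
Only numpy, scipy, OpenCV 4.12 (cv2) and the standard library are available. Lean on these libraries where they do the work, as an engineer would, in place of code of your own. Each camera call takes 0.05 s, during which the arm holds its last target.

## Working session

There is one attempt and no reset: what is moved stays moved. The work goes in short steps, Python scripts to look and compute and a shell command to move; the robot and the scene stay as the last step left them, time stands still between calls to the robot, and variables do not carry over. Pictures are saved under pics/ and viewed, and the job is handed in when it is done.

```bash
mkdir -p pics
cat > h.py <<'E'
import numpy as np, cv2
from workcell import *
def ray(cal,u,v):
    K=np.array(cal["K"]);o=np.array(cal["orientation"],float)
    R=o if o.shape==(3,3) else cv2.Rodrigues(o)[0]
    d=R@np.linalg.inv(K)@np.array([u,v,1.]);return np.array(cal["eye"],float),d
def onplane(cal,u,v,z):
    e,d=ray(cal,u,v);return e+d*(z-e[2])/d[2]
def proj(cal,p):
    K=np.array(cal["K"]);o=np.array(cal["orientation"],float)
    R=o if o.shape==(3,3) else cv2.Rodrigues(o)[0]
    c=K@(R.T@(np.array(p)-np.array(cal["eye"])));return c[:2]/c[2]
def snap(n,f):
    im,d=read_camera(n);cv2.imwrite(f"pics/{f}.png",im);np.save(f"pics/{f}.npy",d);return im,d
E
python3 - <<'E'
from h import *
print(read_state())
for n in ["top","side","wrist"]:
    print(n,get_calibration(n)); snap(n,n+"0")
E
```

```text
{'time': 0.0, 'q': array([ 1.25510949e+00,  2.64767551e-01,  1.60538931e+00, -3.32322803e-05,
        1.27368552e+00, -3.68981675e-02]), 'joint_vel': array([-7.89987766e-04, -2.96699890e-05, -1.40367855e-03, -8.97056013e-04,
        4.50501639e-04,  4.64619787e-04]), 'joint_torque': array([ 1.06504041e-03, -5.15090668e+01, -3.67326236e+01,  1.11600655e-04,
        1.23675191e-02, -1.06331660e-05]), 'tool_pos': array([0.18553714, 0.64823602, 0.22994405]), 'tcp_rot': array([ 0.2170865 ,  1.56005998, -0.22058378]), 'wrist_force': array([ 0.70198927, -0.75632592, -0.3984113 ]), 'torque': array([-0.02070469, -0.03040647,  0.00801947]), 'width': 1.0011695487497265}
top {'K': array([[495.66586851,   0.        , 315.64427091],
       [  0.        , 495.66586851, 247.54637797],
       [  0.        ,   0.        ,   1.        ]]), 'eye': array([ 0.37066987, -0.09999186,  0.93283801]), 'orientation': array([-2.18084143,  2.13806151, -0.11548182])}
side {'K': array([[446.94120226,   0.        , 317.23850327],
       [  0.        , 446.94120226, 236.70208357],
       [  0.        ,   0.        ,   1.        ]]), 'eye': array([ 0.04229671, -0.67824088,  0.74150795]), 'orientation': array([-2.20917616,  0.69281413, -0.31040169])}
wrist {'K': array([[410.06530548,   0.        , 312.01363235],
       [  0.        , 410.06530548, 233.77454432],
       [  0.        ,   0.        ,   1.        ]]), 'eye': array([0.1050008 , 0.67149513, 0.37225178]), 'orientation': array([2.28885516, 1.72474782, 0.28253977])}
```

View pics/top0.png

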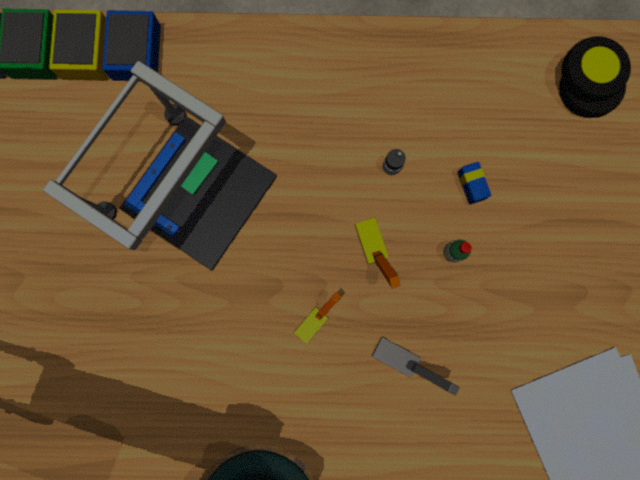

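View pics/side0.png

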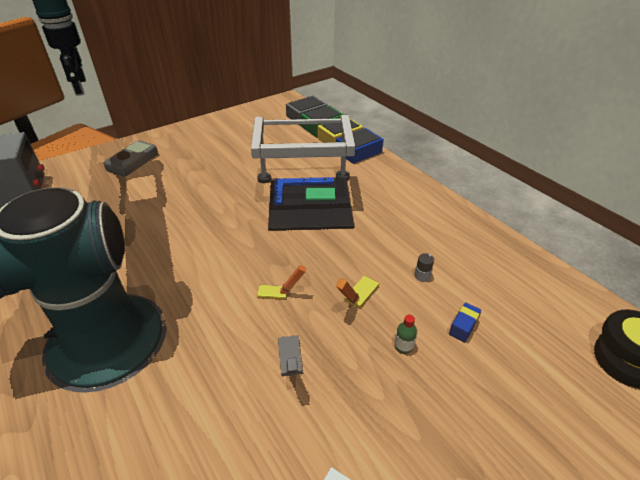

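View pics/wrist0.png

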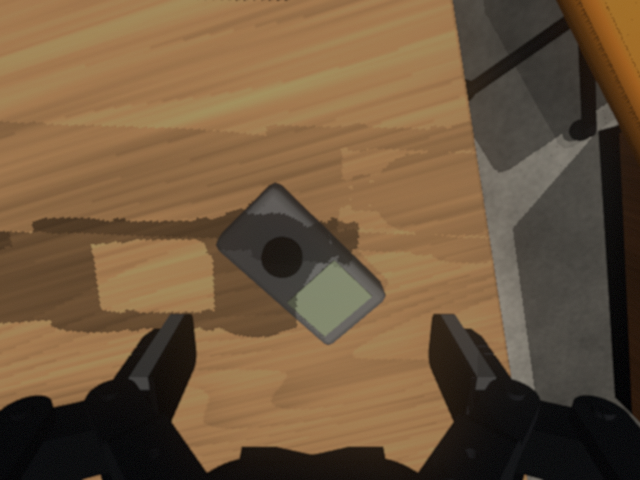

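Three candidates: large yellow/orange pusher in top view at (371,241), small yellow/orange one at (311,325), and a grey one at (397,357). The (371,241) one fits, being not grey and the larger of the yellow ones. I'll measure and confirm in an enlarged crop.

Run:
```python
from h import *
im=cv2.imread("pics/top0.png");cal=get_calibration("top")
c=cv2.resize(im[200:400,270:470],(800,800),interpolation=cv2.INTER_CUBIC)[:600]
cv2.imwrite("pics/crop1.png",cv2.resize(im[205:355,270:470],(800,600),interpolation=cv2.INTER_CUBIC))
cv2.imwrite("pics/crop2.png",cv2.resize(im[50:275,30:330],(800,600),interpolation=cv2.INTER_CUBIC))
hsv=cv2.cvtColor(im,cv2.COLOR_BGR2HSV)
def blobs(lo,hi,z,amin=80):
    m=cv2.inRange(hsv,np.array(lo),np.array(hi))
    for k in cv2.findContours(m,cv2.RETR_EXTERNAL,cv2.CHAIN_APPROX_NONE)[0]:
        if cv2.contourArea(k)<amin: continue
        w=np.array([onplane(cal,u,v,z)[:2] for u,v in k[:,0]],np.float32)*1000
        r=cv2.minAreaRect(w); print(k[:,0].mean(0).round(),"c",np.round(r[0],1),"size",np.round(r[1],1),"ang",round(r[2],1),np.round(cv2.boxPoints(r)).tolist())
print("yellow");blobs((24,150,120),(34,255,255),0.012)
print("orange");blobs((4,150,80),(14,255,255),0.1)
print("green");blobs((50,100,60),(85,255,255),0.018)
print("blue");blobs((105,120,60),(125,255,255),0.02)
```

```text
yellow
[311. 325.] c [331.9 -85.8] size [30.8 61. ] ang 50.6 [[299.0, -78.0], [346.0, -117.0], [365.0, -93.0], [318.0, -55.0]]
[372. 241.] c [ 492.8 -197.3] size [78.9 39.2] ang 18.1 [[449.0, -191.0], [461.0, -228.0], [536.0, -204.0], [524.0, -166.0]]
[474. 175.] c [ 621.1 -390.9] size [13.3 36. ] ang 19.7 [[609.0, -376.0], [621.0, -410.0], [633.0, -406.0], [621.0, -372.0]]
[600.  64.] c [ 845.6 -638.9] size [69.6 69.9] ang 45.5 [[796.0, -639.0], [846.0, -688.0], [895.0, -639.0], [845.0, -590.0]]
[81. 40.] c [880.5 390. ] size [121.4  90.9] ang 0.6 [[819.0, 435.0], [820.0, 344.0], [942.0, 345.0], [941.0, 436.0]]
orange
[330. 303.] c [ 370.1 -116.4] size [13.  53.2] ang 48.1 [[346.0, -103.0], [386.0, -139.0], [394.0, -129.0], [355.0, -94.0]]
[388. 270.] c [ 430.9 -216.1] size [56.1 19.6] ang 27.0 [[401.0, -220.0], [410.0, -238.0], [460.0, -212.0], [451.0, -195.0]]
green
[199. 173.] c [613.5 132.2] size [32.2 81.4] ang 55.4 [[571.0, 142.0], [638.0, 96.0], [656.0, 122.0], [589.0, 169.0]]
[24. 36.] c [877.2 491. ] size [ 91.9 122.4] ang 89.6 [[816.0, 445.0], [938.0, 445.0], [939.0, 536.0], [816.0, 537.0]]
blue
[166. 225.] c [512.2 186.7] size [43.3 22.1] ang 57.7 [[491.0, 174.0], [510.0, 162.0], [533.0, 199.0], [514.0, 211.0]]
[479. 189.] c [ 591.5 -396. ] size [38.8 34.7] ang 19.7 [[567.0, -386.0], [579.0, -419.0], [616.0, -406.0], [604.0, -373.0]]
[471. 167.] c [ 633.2 -381.8] size [12.1 33.7] ang 19.8 [[622.0, -368.0], [633.0, -400.0], [645.0, -396.0], [633.0, -364.0]]
[153. 173.] c [613.2 210.9] size [ 34.7 167.3] ang 57.5 [[533.0, 241.0], [674.0, 151.0], [693.0, 181.0], [552.0, 270.0]]
[126.  38.] c [874.8 282.7] size [122.3  93. ] ang 0.5 [[813.0, 329.0], [814.0, 236.0], [936.0, 237.0], [936.0, 330.0]]
```

View pics/crop1.png

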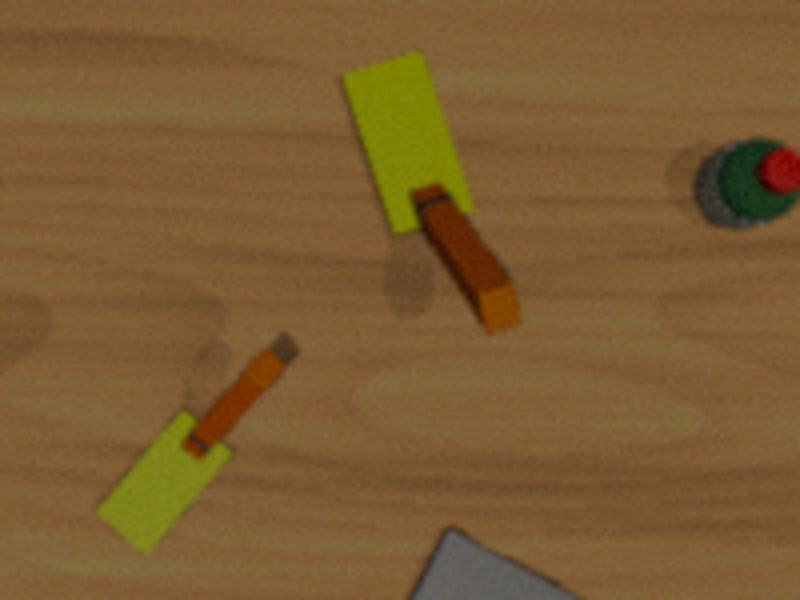

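View pics/crop2.png

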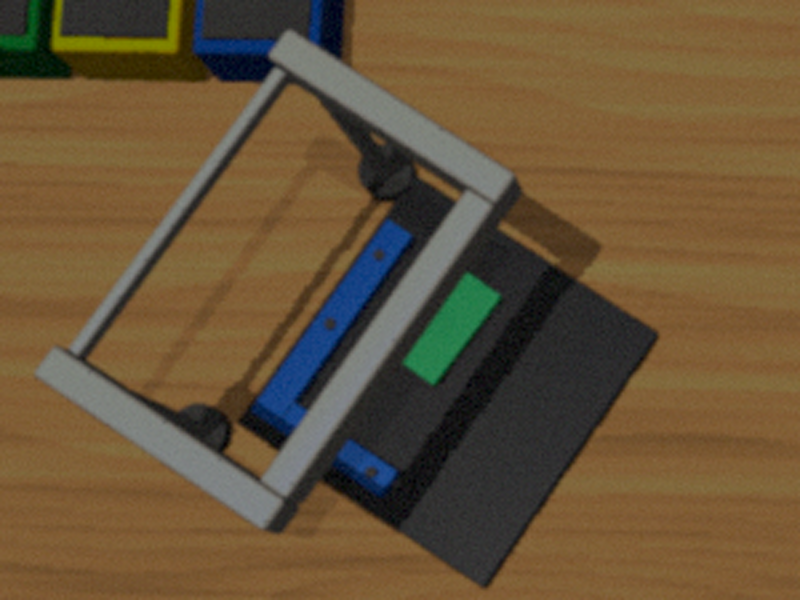

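The enlarged crop confirms it: the large pusher's foot (crop 345-470, 55-235) measures about 79x39 mm, while the small one is 61x31. Its yaw is about 18° and the jig's about 57.5°. Next I'll refine the jig and window poses from both views.

Run:
```python
from h import *
for n in ["top","side"]:
    im=cv2.imread(f"pics/{n}0.png");cal=get_calibration(n)
    hsv=cv2.cvtColor(im,cv2.COLOR_BGR2HSV)
    m=cv2.inRange(hsv,np.array((50,100,40)),np.array((85,255,255)))
    for k in cv2.findContours(m,cv2.RETR_EXTERNAL,cv2.CHAIN_APPROX_NONE)[0]:
        x,y=k[:,0].mean(0)
        if cv2.contourArea(k)<80 or not ((n=="top" and 150<x<250) or (n=="side" and 290<x<350 and y<220)):continue
        a=cv2.approxPolyDP(k,2,True)[:,0]
        print(n,"window",a.tolist(),[np.round(1000*onplane(cal,u,v,.018)[:2]).tolist() for u,v in a])
    m=cv2.inRange(hsv,np.array((105,120,40)),np.array((125,255,255)))
    for k in cv2.findContours(m,cv2.RETR_EXTERNAL,cv2.CHAIN_APPROX_NONE)[0]:
        x,y=k[:,0].mean(0)
        if cv2.contourArea(k)<80 or y>260 or (n=="side" and y<170):continue
        a=cv2.approxPolyDP(k,2,True)[:,0]
        print(n,"blue",a.tolist(),[np.round(1000*onplane(cal,u,v,.02)[:2]).tolist() for u,v in a])
    # bed edges by dark mask
    g=im.max(2); m=((g<70)*255).astype(np.uint8)
    for k in cv2.findContours(m,cv2.RETR_EXTERNAL,cv2.CHAIN_APPROX_NONE)[0]:
        if cv2.contourArea(k)<800: continue
        a=cv2.approxPolyDP(k,3,True)[:,0]
        if len(a)<15:print(n,"dark",a.tolist(),[np.round(1000*onplane(cal,u,v,.01)[:2]).tolist() for u,v in a])
im=cv2.imread("pics/side0.png");cv2.imwrite("pics/crop3.png",cv2.resize(im[110:240,230:390],(738,600),interpolation=cv2.INTER_CUBIC))
```

```text
top window [[206, 152], [181, 185], [192, 194], [217, 162]] [[654.0, 120.0], [589.0, 164.0], [572.0, 142.0], [635.0, 98.0]]
top blue [[161, 214], [155, 224], [173, 235], [179, 226]] [[532.0, 198.0], [513.0, 208.0], [493.0, 173.0], [510.0, 163.0]]
top blue [[483, 177], [466, 184], [474, 201], [490, 195]] [[615.0, -405.0], [600.0, -372.0], [568.0, -387.0], [580.0, -417.0]]
top blue [[480, 167], [477, 162], [460, 170], [466, 172]] [[634.0, -399.0], [643.0, -394.0], [627.0, -362.0], [624.0, -373.0]]
top blue [[180, 134], [175, 132], [124, 202], [137, 213], [144, 204], [141, 199], [184, 140]] [[688.0, 170.0], [691.0, 180.0], [554.0, 269.0], [533.0, 243.0], [551.0, 231.0], [560.0, 237.0], [676.0, 162.0]]
top blue [[107, 11], [102, 68], [107, 72], [129, 71], [132, 66], [105, 63], [110, 13], [138, 13], [149, 16], [146, 64], [150, 66], [152, 12]] [[935.0, 327.0], [817.0, 329.0], [809.0, 318.0], [812.0, 276.0], [822.0, 271.0], [827.0, 323.0], [931.0, 321.0], [932.0, 266.0], [926.0, 244.0], [827.0, 244.0], [823.0, 236.0], [934.0, 238.0]]
top dark [[276, 175], [216, 136], [225, 123], [222, 117],
[... 1046 characters left out ...]
], [832.0, 467.0]]
side blue [[333, 178], [305, 178], [303, 181], [301, 178], [276, 179], [274, 203], [281, 203], [283, 184], [333, 183]] [[688.0, 174.0], [623.0, 220.0], [610.0, 210.0], [613.0, 226.0], [552.0, 263.0], [490.0, 169.0], [505.0, 158.0], [555.0, 230.0], [673.0, 154.0]]
side dark [[617, 311], [605, 321], [595, 344], [595, 355], [610, 375], [639, 388], [639, 368], [631, 365], [639, 366], [639, 346], [621, 329], [626, 317], [639, 317], [639, 312]] [[891.0, -546.0], [846.0, -546.0], [776.0, -565.0], [753.0, -579.0], [735.0, -618.0], [752.0, -662.0], [793.0, -641.0], [787.0, -629.0], [797.0, -639.0], [842.0, -616.0], [853.0, -575.0], [891.0, -565.0], [913.0, -580.0], [926.0, -574.0]]
```

View pics/crop3.png

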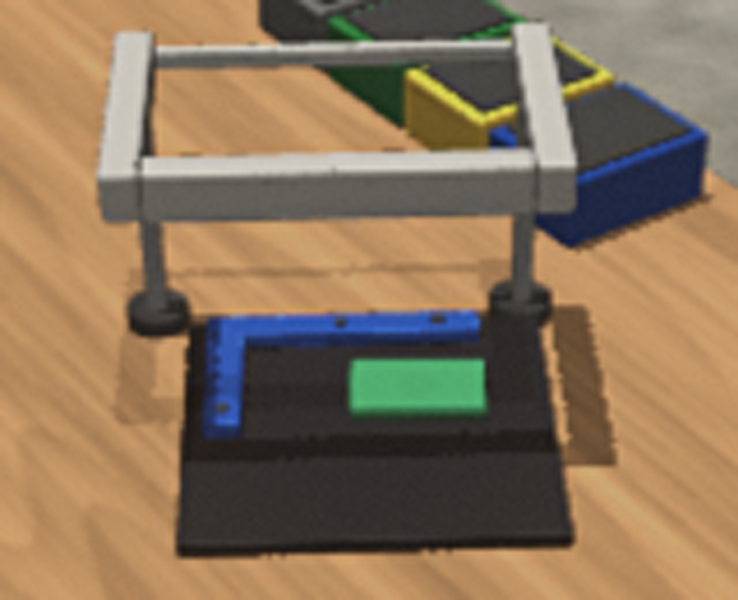

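Run:
```python
from h import *
s=read_state();R=cv2.Rodrigues(s["tcp_rot"])[0];print(R.round(3))
yaw=lambda v:np.degrees(np.arctan2(v[1],v[0]))
print("tool y yaw",yaw(R[:,1]),"tool z yaw",yaw(R[:,2]))
c=get_calibration("wrist");print("cam in tool",R.T@(c["eye"]-s["tool_pos"]), "camR in tool",(R.T@cv2.Rodrigues(c["orientation"])[0]).round(3))
f=np.array([.4928,-.1973]);a=np.radians(18.1);u=np.array([np.cos(a),np.sin(a)])
print("grip",f-.074*u)
# yaw from foot long edges
im=cv2.imread("pics/top0.png");cal=get_calibration("top");hsv=cv2.cvtColor(im,cv2.COLOR_BGR2HSV)
```

```text
[[-0.001  0.275  0.961]
 [-0.002  0.961 -0.275]
 [-1.    -0.002 -0.   ]]
tool y yaw 74.02798831675919 tool z yaw -15.972016303864406
cam in tool [-0.14219418 -0.00016035 -0.08382596] camR in tool [[-0.    -0.321  0.947]
 [ 1.    -0.001  0.   ]
 [ 0.001  0.947  0.321]]
grip [ 0.42246184 -0.22029006]
```

The side crop shows the window (350-485, 360-413) clear of the fences, nearly parallel to the jig, at jig x≈12, y≈-44. The jig origin is about (577,157) mm with yaw ≈57.6°. Plan: push +y with the foot's side, then +x with its front. I'll now move above the handle.

```bash
python3 -m creep '[[0,[30,-26,7],0.03],[0,[30,-26,7],0.03],[0,[30,-26,7],0.03],[0,[30,-26,7],0.03],[0,[30,-26,7],0.03],[0,[30,-26,7],0.03],[0,[30,-26,7],0.03],[0,[30,-26,7],0.03]]' 60
python3 -m creep '[[0,[12,-38,0],0.03],[0,[12,-38,0],0.03],[0,[12,-38,0],0.03],[0,[12,-38,0],0.03],[0,[12,-38,0],0.03],[0,[12,-38,0],0.03],[0,[12,-38,0],0.03],[0,[12,-38,0],0.03]]'
python3 -m creep '[[0,[0,-32,0],0.015],[0,[0,-32,0],0.015],[0,[0,-32,0],0.015],[0,[0,-32,0],0.015],[0,[0,-32,0],0.015],[0,[0,-32,0],0.015],[0,[0,-32,0],0.015],[0,[0,-32,0],0.015]]'
python3 -m creep '[[0,[-12,-12,-18],0],[0,[-12,-12,-18],0],[0,[-12,-12,-18],0],[0,[-12,-12,-18],0],[0,[-12,-12,-18],0],[0,[-12,-12,-18],0],[0,[-12,-12,-18],0],[0,[-12,-12,-18],0]]'
python3 - <<'E'
from h import *
s=read_state();print(s);R=cv2.Rodrigues(s["tcp_rot"])[0];print(np.degrees(np.arctan2(R[1,2],R[0,2])),np.degrees(s["q"]))
snap("wrist","wrist1");snap("top","top1")
E
```

```text
time: 0.82
tool_pos: [0.4267, 0.4393, 0.2873]
tcp_rot: [0.029, 1.571, -0.029]
wrist_force: [0.2, 1.0, -0.4]
width: 0.998
time: 1.48
tool_pos: [0.5217, 0.135, 0.2871]
tcp_rot: [-0.159, 1.565, 0.159]
wrist_force: [0.7, 0.2, 1.0]
width: 1.004
time: 2.15
tool_pos: [0.5213, -0.1206, 0.287]
tcp_rot: [-0.252, 1.556, 0.253]
wrist_force: [0.5, -0.7, 0.7]
width: 0.999
time: 2.82
tool_pos: [0.4248, -0.2154, 0.1423]
tcp_rot: [-0.252, 1.556, 0.252]
wrist_force: [0.1, -0.5, 0.0]
width: 1.003
{'time': 2.8167, 'q': array([-5.21592059e-01, -3.91765407e-02,  2.11148524e+00, -1.05979488e-05,
        1.06950197e+00, -2.41362820e+00]), 'joint_vel': array([-0.40984314,  0.09690539,  0.3354415 ,  0.00082651, -0.43736669,
       -0.40645832]), 'joint_torque': array([ 2.31501929e+00, -3.24595785e+01, -3.43146193e+01,  3.05042253e-02,
        5.69531657e-01,  4.34845677e-01]), 'tool_pos': array([ 0.42482733, -0.21542371,  0.14227764]), 'tcp_rot': array([-0.25201242,  1.5562292 ,  0.25221774]), 'wrist_force': array([ 0.13191518, -0.5099292 ,  0.04375019]), 'torque': array([-0.01169248, -0.03191348,  0.01282287]), 'width': 1.002539182495598}
18.40597828678902 [-2.98850236e+01 -2.24465044e+00  1.20979193e+02 -6.07217736e-04
  6.12779491e+01 -1.38290709e+02]
```

View pics/wrist1.png

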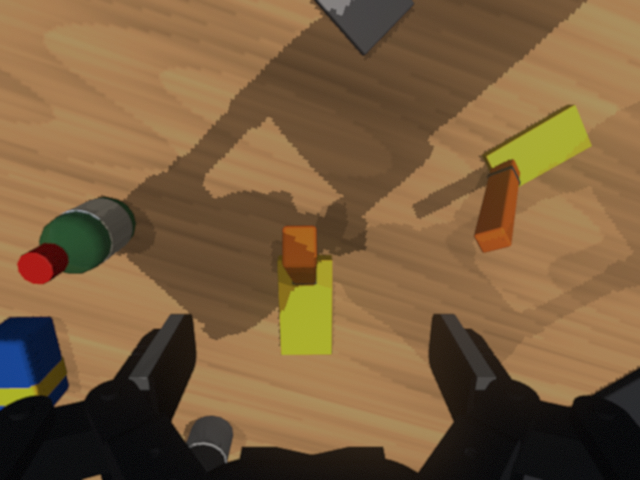

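View pics/top1.png

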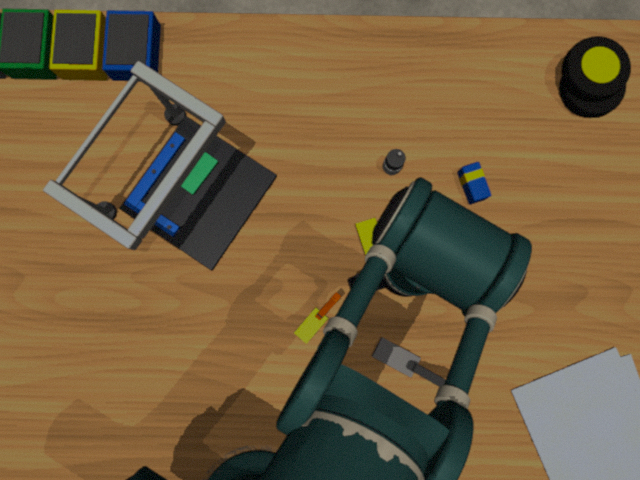

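Run:
```python
from h import *
im=cv2.imread("pics/wrist1.png");cal=get_calibration("wrist");s=read_state()
hsv=cv2.cvtColor(im,cv2.COLOR_BGR2HSV)
m=cv2.inRange(hsv,np.array((24,150,80)),np.array((34,255,255)));m[:250]=0;m[:,400:]=0;m[:,:200]=0
k=max(cv2.findContours(m,cv2.RETR_EXTERNAL,cv2.CHAIN_APPROX_NONE)[0],key=cv2.contourArea)
w=np.array([onplane(cal,u,v,.012)[:2] for u,v in k[:,0]],np.float32)*1000
r=cv2.minAreaRect(w);print("foot",r,cv2.boxPoints(r).round(1).tolist())
m=cv2.inRange(hsv,np.array((4,150,140)),np.array((16,255,255)));m[:,400:]=0;m[:200]=0
k=max(cv2.findContours(m,cv2.RETR_EXTERNAL,cv2.CHAIN_APPROX_NONE)[0],key=cv2.contourArea)
w=np.array([onplane(cal,u,v,.110)[:2] for u,v in k[:,0]],np.float32)*1000
r=cv2.minAreaRect(w);print("top",r)
a=np.radians(18.2)
print(s["tool_pos"])
```

```text
foot ((485.6440124511719, -197.95420837402344), (78.07765197753906, 38.930511474609375), 19.06938362121582) [[442.3999938964844, -192.3000030517578], [455.1000061035156, -229.10000610351562], [528.9000244140625, -203.60000610351562], [516.2000122070312, -166.8000030517578]]
top ((402.3119201660156, -226.32516479492188), (14.18305778503418, 14.128152847290039), 18.362363815307617)
[ 0.421673   -0.21457787  0.13956478]
```

```bash
cat > foot.py <<'E'
from h import *
def foot(name,zf,zt):
    s=read_state();cal=get_calibration("wrist")
    im,_=snap("wrist",name)
    print("tool",s["tool_pos"].round(4),"vel",np.abs(s["joint_vel"]).max().round(3))
    hsv=cv2.cvtColor(im,cv2.COLOR_BGR2HSV)
    for nm,lo,hi,z in (("foot",(24,150,80),(34,255,255),zf),("top",(4,150,140),(16,255,255),zt)):
        m=cv2.inRange(hsv,np.array(lo),np.array(hi));m[:200]=0;m[:,400:]=0;m[:,:200]=0
        k=max(cv2.findContours(m,cv2.RETR_EXTERNAL,cv2.CHAIN_APPROX_NONE)[0],key=cv2.contourArea)
        w=np.array([onplane(cal,u,v,z)[:2] for u,v in k[:,0]],np.float32)*1000
        r=cv2.minAreaRect(w);print(nm,np.round(r[0],1),np.round(r[1],1),round(r[2],1),cv2.boxPoints(r).round().tolist())
E
python3 - <<'E'
from foot import *
foot("wrist2",.012,.110)
print(read_state()["tool_pos"])
E
```

```text
tool [ 0.4217 -0.2146  0.1396] vel 0.064
foot [ 491.3 -198.5] [79.4 39.2] 18.9 [[447.0, -193.0], [460.0, -230.0], [535.0, -204.0], [523.0, -167.0]]
top [ 404.3 -227.3] [10.  13.8] 18.1 [[397.0, -222.0], [402.0, -235.0], [411.0, -232.0], [407.0, -219.0]]
[ 0.42374442 -0.21463544  0.14148024]
```

```bash
python3 -m creep '[[0,[-1,-3.5,-12],0],[0,[-1,-3.5,-12],0],[0,[-0.5,0,-12],0],[0,[0,0,-12],0],[0,[0,0,-12],0],[0,[0,0,-10],0],[0,[0,0,-4.5],0],[0,[0,0,0],0]]' 60
python3 -m creep '[[255,[0,0,0],0],[255,[0,0,0],0],[255,[0,0,0],0],[255,[0,0,0],0],[255,[0,0,0],0],[255,[0,0,0],0],[255,[0,0,0],0],[255,[0,0,0],0]]' 90
python3 - <<'E'
from foot import *
foot("wrist3",.012,.110)
s=read_state();print(s["tool_pos"],s["width"],s["wrist_force"],s["torque"])
E
```

```text
time: 3.63
tool_pos: [0.4227, -0.2214, 0.0674]
tcp_rot: [-0.251, 1.558, 0.254]
wrist_force: [-0.6, 0.7, -0.2]
width: 1.002
time: 4.3
tool_pos: [0.4235, -0.2221, 0.0693]
tcp_rot: [-0.252, 1.556, 0.252]
wrist_force: [-1.2, 0.3, 5.1]
width: 0.178
tool [ 0.4235 -0.2221  0.0693] vel 0.001
foot [ 510.8 -192.7] [38.3 39.3] 18.4 [[486.0, -180.0], [499.0, -217.0], [535.0, -205.0], [523.0, -168.0]]
top [ 404.6 -228.2] [11.4 13.4] 18.4 [[397.0, -224.0], [401.0, -236.0], [412.0, -233.0], [408.0, -220.0]]
[ 0.4235369  -0.22214099  0.06934124] 0.1782252627243473 [-1.65578447  1.11507162  4.50913353] [0.32248277 0.11199163 0.08375376]
```

View pics/wrist3.png

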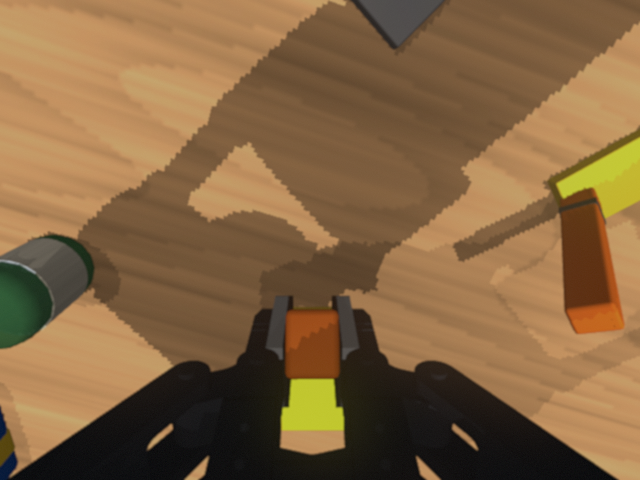

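The wrist view shows the pads straddling the handle top (285-340, 310-378), with the foot front at (312,415) straight ahead. The grip is good. Next I lift and carry the pusher to the open -x/-y corner of the jig, checking for tilt.

```bash
python3 -m creep '[[255,[0,0,5],0],[255,[0,0,10],0],[255,[0,0,13],0],[255,[0,0,14],0],[255,[0,0,14],0],[255,[0,0,14],0],[255,[0,0,10],0],[255,[0,0,0],0]]'
python3 -m creep '[[255,[12,14,0],0.05],[255,[22,25,0],0.07],[255,[25,28,0],0.08],[255,[25,28,0],0.08],[255,[25,28,0],0.08],[255,[25,28,0],0.08],[255,[22,25,0],0.07],[255,[14,15,0],0.04]]'
python3 - <<'E'
from foot import *
s=read_state();R=cv2.Rodrigues(s["tcp_rot"])[0];print(s["tool_pos"],np.degrees(np.arctan2(R[1,2],R[0,2])),np.degrees(s["q"]).round(1),s["width"],s["wrist_force"])
snap("side","side2");snap("wrist","wrist4")
s=read_state();print(s["tool_pos"])
im=cv2.imread("pics/side2.png");cv2.imwrite("pics/side2c.png",cv2.resize(im[110:310,210:410],(600,600),interpolation=cv2.INTER_CUBIC))
E
```

```text
time: 5.02
tool_pos: [0.4249, -0.2231, 0.1516]
tcp_rot: [-0.255, 1.552, 0.249]
wrist_force: [0.7, -0.9, -0.7]
width: 0.174
time: 5.68
tool_pos: [0.5947, -0.0282, 0.1478]
tcp_rot: [-0.683, 1.46, 0.685]
wrist_force: [-0.2, 0.9, -1.7]
width: 0.175
[ 0.594672   -0.0282254   0.14781852] 50.19811645050988 [-5.100e+00  1.030e+01  1.068e+02  1.000e-01  6.280e+01 -1.454e+02] 0.17485460775385683 [-0.17359823  0.94995854 -1.72224867]
[ 0.59496895 -0.0283371   0.14791564]
```

View pics/side2c.png

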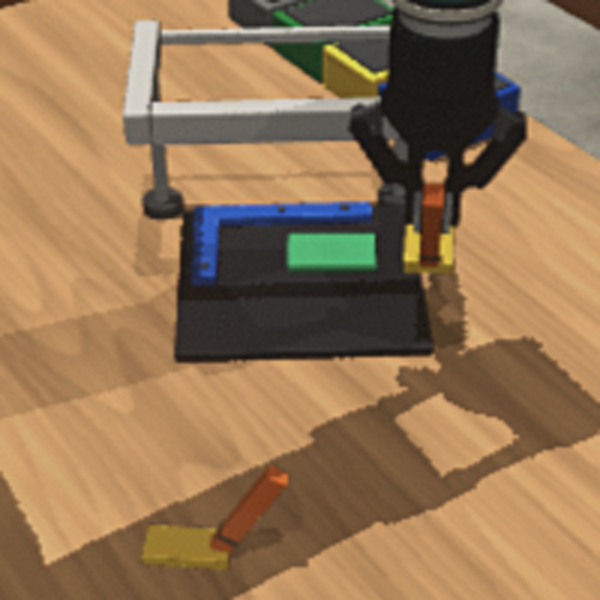

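View pics/wrist4.png

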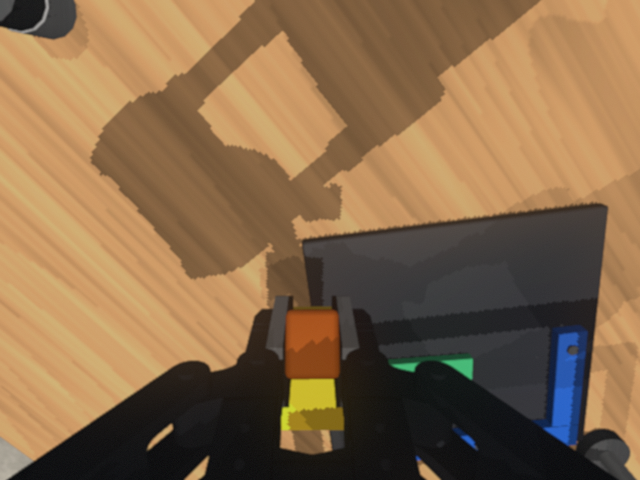

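Run:
```python
from h import *
cal=get_calibration("wrist");s=read_state()
im=cv2.imread("pics/wrist4.png");hsv=cv2.cvtColor(im,cv2.COLOR_BGR2HSV)
for nm,u,v,z in (("bed(-125,-125)",303,240,.01),("bed(-125,95)",607,205,.01)):
    print(nm,1000*onplane(cal,u,v,z))
for lo,hi,z in (((50,100,40),(85,255,255),.018),((105,120,40),(125,255,255),.02)):
    m=cv2.inRange(hsv,np.array(lo),np.array(hi));m[:300]=0;m[:,:350]=0
    for k in cv2.findContours(m,cv2.RETR_EXTERNAL,cv2.CHAIN_APPROX_NONE)[0]:
        if cv2.contourArea(k)<100: continue
        a=cv2.approxPolyDP(k,1.5,True)[:,0];print(a.tolist(),[np.round(1000*onplane(cal,u,v,z)[:2]).tolist() for u,v in a])
cv2.imwrite("pics/w4c.png",cv2.resize(im[190:470,280:620],(800,659),interpolation=cv2.INTER_CUBIC)[:600])
```

```text
bed(-125,-125) [609.91542955 -19.1357001   10.        ]
bed(-125,95) [428.59541186  98.34210841  10.        ]
[[472, 379], [473, 359], [469, 354], [388, 360], [392, 367], [414, 372], [415, 368], [422, 361], [436, 360], [450, 366], [469, 380]] [[581.0, 155.0], [570.0, 139.0], [570.0, 134.0], [621.0, 98.0], [623.0, 105.0], [612.0, 120.0], [610.0, 117.0], [602.0, 115.0], [593.0, 122.0], [587.0, 133.0], [583.0, 154.0]]
[[452, 429], [474, 449], [475, 441], [459, 428]] [[620.0, 185.0], [618.0, 215.0], [613.0, 208.0], [615.0, 188.0]]
[[579, 325], [555, 327], [552, 329], [546, 418], [532, 420], [567, 446], [575, 443], [577, 439], [587, 331]] [[492.0, 163.0], [507.0, 153.0], [509.0, 153.0], [555.0, 225.0], [565.0, 219.0], [556.0, 262.0], [549.0, 264.0], [546.0, 261.0], [490.0, 172.0]]
```

View pics/w4c.png

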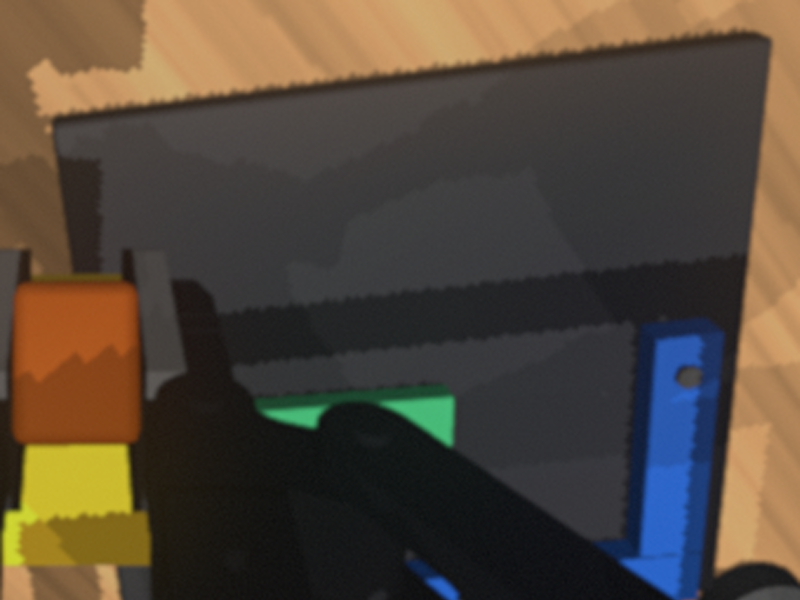

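The wrist view shows the pusher untilted (foot front at (312,430), as before the lift). The window's near corner at (473,359) agrees with the earlier estimate, and the window is turned about -3° from the jig. I'll lower beside the bed corner and slide in at -y of the window.

```bash
python3 -m creep '[[255,[0,0,-9],0],[255,[0,0,-12],0],[255,[0,0,-12],0],[255,[0,0,-12],0],[255,[0,0,-10],0],[255,[0,0,-7],0],[255,[0,0,-4],0],[255,[0,0,0],0]]'
python3 -m creep '[[255,[2,5,0],0],[255,[3,7,0],0.005],[255,[3,7,0],0.005],[255,[3,7,0],0.005],[255,[3,7,0],0.005],[255,[3,7,0],0.005],[255,[3,5.5,0],0.005],[255,[2,3,0],0]]'
python3 - <<'E'
from foot import *
snap("side","side3")
s=read_state();R=cv2.Rodrigues(s["tcp_rot"])[0];print(s["tool_pos"],np.degrees(np.arctan2(R[1,2],R[0,2])),np.degrees(s["q"]).round(1),s["width"],s["wrist_force"])
im=cv2.imread("pics/side3.png");cv2.imwrite("pics/side3c.png",cv2.resize(im[110:250,230:390],(686,600),interpolation=cv2.INTER_CUBIC))
E
```

```text
time: 6.45
tool_pos: [0.5922, -0.0313, 0.0813]
tcp_rot: [-0.679, 1.464, 0.681]
wrist_force: [0.6, -0.5, -1.4]
width: 0.173
time: 7.12
tool_pos: [0.6158, 0.0186, 0.0829]
tcp_rot: [-0.704, 1.453, 0.704]
wrist_force: [0.1, -1.3, -0.9]
width: 0.172
[0.61602687 0.01873182 0.08286885] 51.69175078924029 [  -0.6   16.3  107.1    0.    56.6 -142.3] 0.17307620430045037 [ 0.67879285  0.52179435 -0.91286667]
```

View pics/side3c.png

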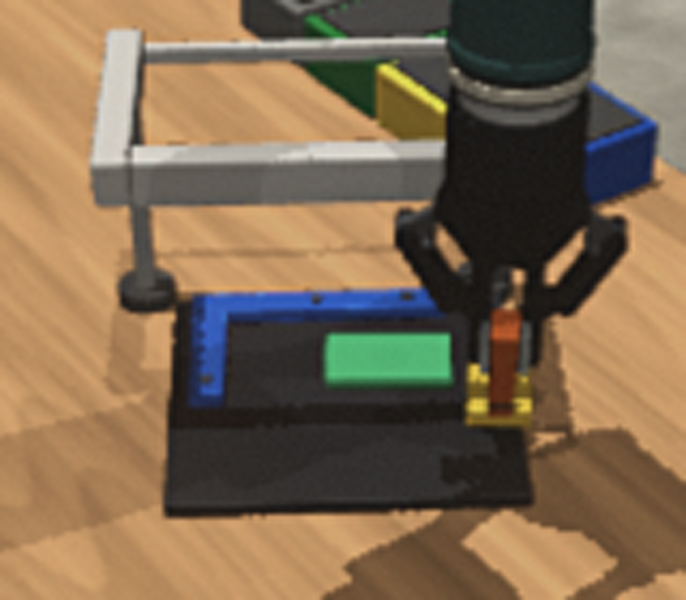

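The crop shows the foot on the bed to the right of the window: foot's left edge at x≈467, window's right edge at x≈452, with the foot front level with the window's middle. Now a slow push along jig +y.

```bash
python3 -m creep '[[255,[-1.7,1.1,-0.5],0],[255,[-2.5,1.6,-0.5],0],[255,[-2.5,1.6,-0.5],0],[255,[-2.5,1.6,0],0],[255,[-2.5,1.6,0],0],[255,[-2.5,1.6,0],0],[255,[-2.5,1.6,0],0],[255,[-2.5,1.6,0],0]]'
python3 -m creep '[[255,[-2.5,1.6,0],0.01],[255,[-2.5,1.6,0],0.01],[255,[-2.5,1.6,0],0.01],[255,[-2.5,1.6,0],0.01],[255,[-2.5,1.6,0],0.01],[255,[-2.5,1.6,0],0.01],[255,[-2.5,1.6,0],0],[255,[-1.5,1,0],0]]'
python3 - <<'E'
from foot import *
snap("side","side4")
s=read_state();R=cv2.Rodrigues(s["tcp_rot"])[0];print(s["tool_pos"],np.degrees(np.arctan2(R[1,2],R[0,2])),np.degrees(s["q"]).round(1),s["width"],s["wrist_force"])
im=cv2.imread("pics/side4.png");cv2.imwrite("pics/side4c.png",cv2.resize(im[110:250,230:390],(686,600),interpolation=cv2.INTER_CUBIC))
E
```

```text
time: 7.83
tool_pos: [0.5958, 0.0298, 0.0814]
tcp_rot: [-0.703, 1.454, 0.703]
wrist_force: [0.7, -0.1, -1.4]
width: 0.171
time: 8.5
tool_pos: [0.5768, 0.0421, 0.0814]
tcp_rot: [-0.75, 1.437, 0.75]
wrist_force: [0.1, -0.8, -2.1]
width: 0.176
[0.57656464 0.04225647 0.08130924] 55.081519759654675 [   1.7   12.7  111.9    0.    55.5 -143.4] 0.17755206260448164 [-0.28488704 -0.49853289 -1.47482941]
```

View pics/side4c.png

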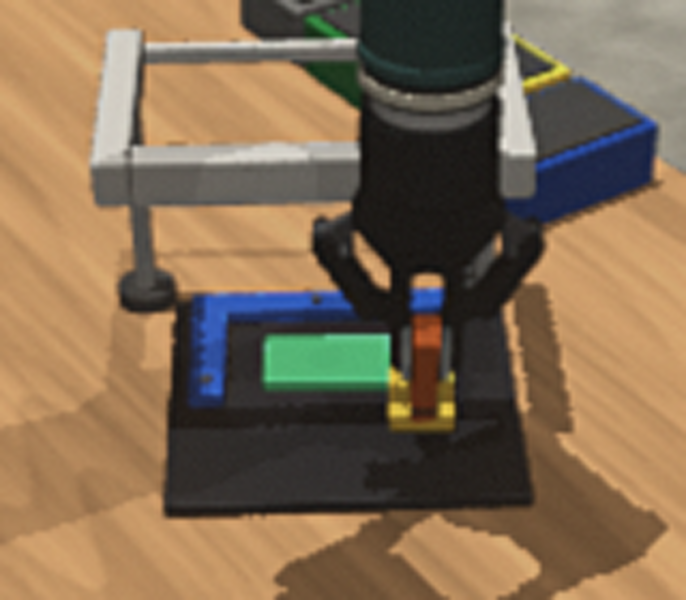

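The crop shows the window's left edge at x≈263 against the fence's inner face at x≈227, so about 23 mm remain in +y. The window is staying flush with the foot. I'll continue, slower near the fence.

```bash
python3 -m creep '[[255,[-1.7,1.1,0],0.008],[255,[-1.7,1.1,0],0.008],[255,[-1.7,1.1,0],0.008],[255,[-1.7,1.1,0],0.008],[255,[-1.7,1.1,0],0.008],[255,[-1.7,1.1,0],0],[255,[-1.7,1.1,0],0],[255,[-1,0.6,0],0]]'
python3 -m creep '[[255,[-0.8,0.5,0],0],[255,[-0.8,0.5,0],0],[255,[-0.8,0.5,0],0],[255,[-0.8,0.5,0],0],[255,[0,0,0],0],[255,[0,0,0],0],[255,[0,0,0],0],[255,[0,0,0],0]]'
python3 - <<'E'
from foot import *
snap("side","side5");snap("wrist","wrist5")
s=read_state();R=cv2.Rodrigues(s["tcp_rot"])[0];print(s["tool_pos"],np.degrees(np.arctan2(R[1,2],R[0,2])),np.degrees(s["q"]).round(1),s["width"],s["wrist_force"])
im=cv2.imread("pics/side5.png");cv2.imwrite("pics/side5c.png",cv2.resize(im[170:230,260:350],(800,533),interpolation=cv2.INTER_CUBIC))
E
```

```text
time: 9.22
tool_pos: [0.564, 0.0503, 0.0813]
tcp_rot: [-0.78, 1.426, 0.78]
wrist_force: [-0.4, -0.4, -1.3]
width: 0.177
time: 9.88
tool_pos: [0.5608, 0.0522, 0.0812]
tcp_rot: [-0.78, 1.427, 0.78]
wrist_force: [-0.0, 0.1, -1.5]
width: 0.177
[0.56079262 0.05223103 0.08115242] 57.36745746665657 [   2.8   11.2  113.7    0.    55.1 -144.6] 0.17775957418667176 [-0.48852321 -0.76003069 -0.91107673]
```

View pics/side5c.png

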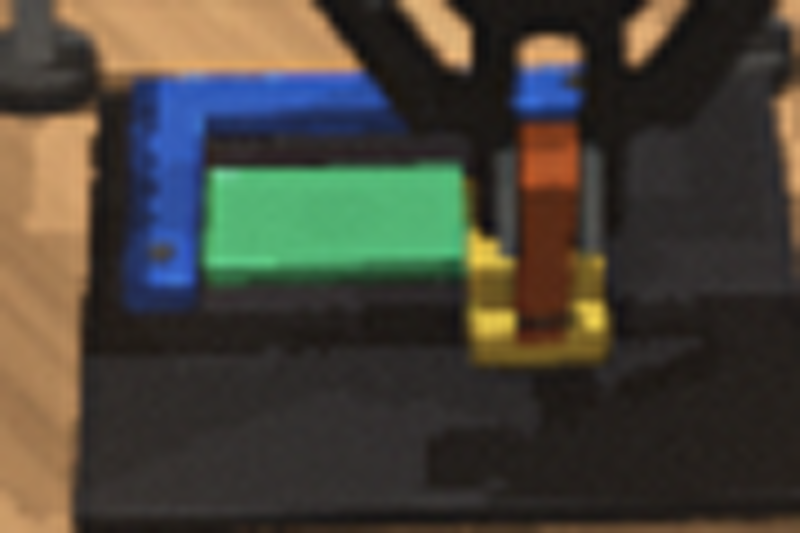

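View pics/wrist5.png

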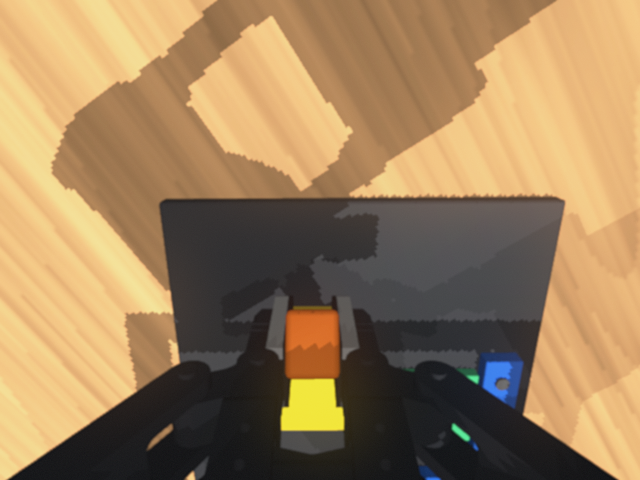

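The window's left edge (crop x≈203) is at or almost at the short fence's face, and the bed edge in the wrist view is level, so the pusher is square to the jig. I'll creep until I feel the fence.

```bash
python3 -m creep '[[255,[-0.3,0.2,0],0],[255,[-0.3,0.2,0],0],[255,[-0.3,0.2,0],0],[255,[-0.3,0.2,0],0],[255,[-0.3,0.2,0],0],[255,[0,0,0],0],[255,[0,0,0],0],[255,[0,0,0],0]]'
python3 - <<'E'
from h import *
for i in range(3): read_camera("side");f=read_state()["wrist_force"];print(f.round(1),"push y",(f@[-.843,.537,0]).round(2))
E
```

```text
time: 10.65
tool_pos: [0.5594, 0.0533, 0.0813]
tcp_rot: [-0.78, 1.426, 0.78]
wrist_force: [-0.7, 0.4, -1.4]
width: 0.173
[-0.7  0.3 -0.6] push y 0.77
[-0.2  0.6 -1.4] push y 0.44
[ 0.4 -0.4 -2.1] push y -0.58
```

```bash
python3 -m creep '[[255,[-0.3,0.2,0],0],[255,[-0.3,0.2,0],0],[255,[-0.3,0.2,0],0],[255,[-0.3,0.2,0],0],[255,[0,0,0],0],[255,[0,0,0],0],[255,[0,0,0],0],[255,[0,0,0],0]]'
python3 - <<'E'
from h import *
for i in range(3): im,_=snap("side","side6");f=read_state()["wrist_force"];print(f.round(1),"push y",(f@[-.843,.537,0]).round(2))
cv2.imwrite("pics/side6c.png",cv2.resize(im[170:230,260:350],(800,533),interpolation=cv2.INTER_CUBIC))
E
```

```text
time: 11.47
tool_pos: [0.5588, 0.0538, 0.0815]
tcp_rot: [-0.781, 1.425, 0.779]
wrist_force: [2.8, -2.9, -2.1]
width: 0.169
[ 3.3 -2.5 -1.5] push y -4.13
[ 2.8 -2.3 -2.4] push y -3.61
[ 2.8 -2.4 -1.9] push y -3.69
```

View pics/side6c.png

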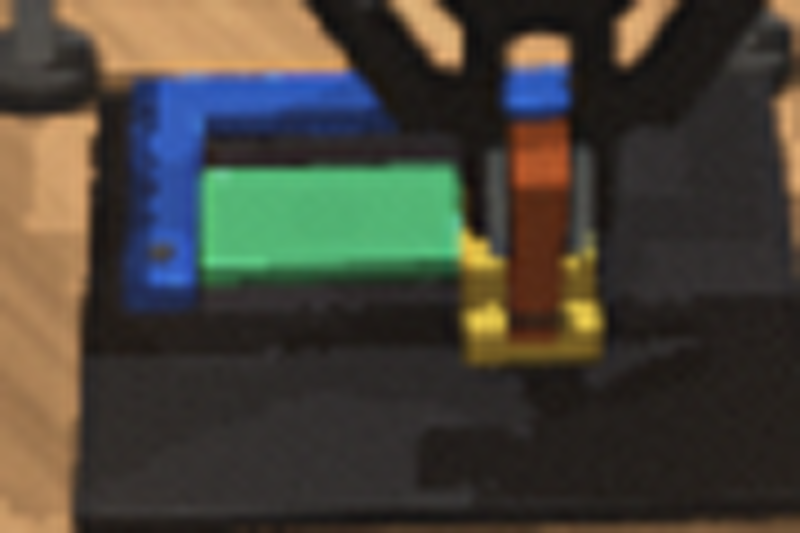

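A steady push reaction of about 4 N shows the window is against the short fence, and its left edge touches the fence in the crop. Next I back away (-y, then -x) and come round behind the window's -x face.

```bash
python3 -m creep '[[255,[0.9,-0.6,0],-0.025],[255,[0.9,-0.6,0],-0.025],[255,[0.9,-0.6,0],-0.025],[255,[0.9,-0.6,0],-0.025],[255,[-4.3,-6.7,0],0],[255,[-4.9,-7.6,0],0],[255,[-4.9,-7.6,0],0],[255,[-4.9,-7.6,0],0]]'
python3 -m creep '[[255,[-4.9,-7.6,0],0],[255,[-2,-3,0],0],[255,[0,0,0],0],[255,[-5,3.2,0],0.012],[255,[-6.7,4.3,0],0.012],[255,[-6.7,4.3,0],0.012],[255,[-6.7,4.3,0],0.012],[255,[-6.7,4.3,0],0.012]]'
python3 -m creep '[[255,[-6.7,4.3,0],0.01],[255,[-6.7,4.3,0],0.01],[255,[-6.7,4.3,0],0.01],[255,[-2.6,1.6,0],0.01],[255,[0,0,0],0],[255,[0,0,0],0],[255,[0,0,0],0],[255,[0,0,0],0]]'
python3 - <<'E'
from foot import *
im,_=snap("side","side7");snap("wrist","wrist7")
s=read_state();R=cv2.Rodrigues(s["tcp_rot"])[0];print(s["tool_pos"],np.degrees(np.arctan2(R[1,2],R[0,2])),np.degrees(s["q"]).round(1),s["width"],s["wrist_force"])
d=s["tool_pos"][:2]*1000-[577,157];print("jig",d@[.537,.843],d@[-.843,.537])
cv2.imwrite("pics/side7c.png",cv2.resize(im[170:230,260:350],(800,533),interpolation=cv2.INTER_CUBIC))
E
```

```text
time: 12.28
tool_pos: [0.5418, 0.0212, 0.0811]
tcp_rot: [-0.703, 1.455, 0.704]
wrist_force: [-0.3, 0.1, -1.9]
width: 0.171
time: 12.95
tool_pos: [0.5032, 0.0328, 0.0812]
tcp_rot: [-0.751, 1.437, 0.751]
wrist_force: [-0.3, 0.1, -0.4]
width: 0.171
time: 13.62
tool_pos: [0.482, 0.0463, 0.0814]
tcp_rot: [-0.78, 1.426, 0.78]
wrist_force: [0.2, 0.4, -0.8]
width: 0.172
[0.48182471 0.04622992 0.08134048] 57.34267272490967 [   2.5    2.9  123.1   -0.    54.  -144.8] 0.1770160591982905 [-0.25149573 -0.21603898 -0.96276516]
jig -144.48830803639888 20.749237739969875
```

View pics/side7c.png

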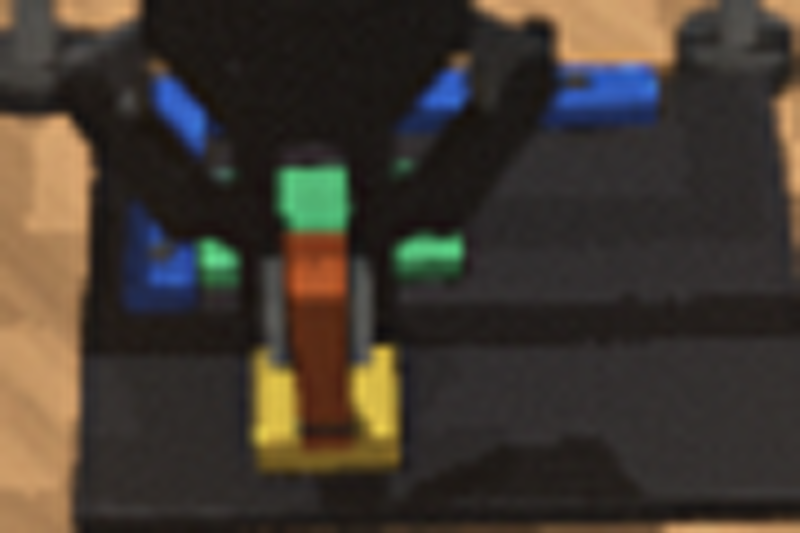

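View pics/wrist7.png

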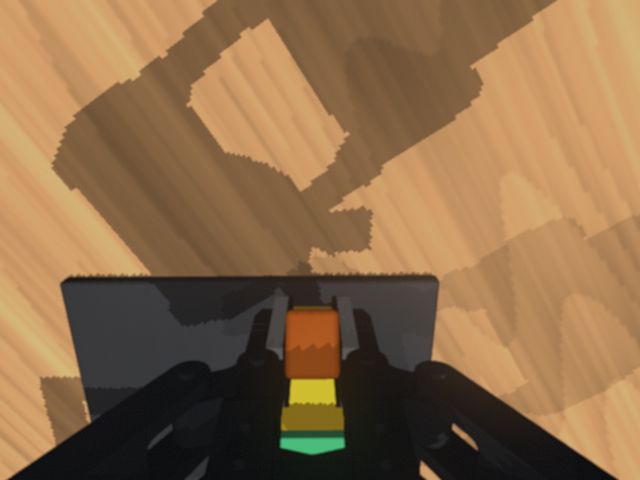

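The foot is squarely behind the window's near face and centred on it: foot at (325,400) in the side crop, green strip just ahead at (312,440) in the wrist view. Now the slow +x push with a slight +y bias.

```bash
python3 -m creep '[[255,[1.3,2.1,0],0],[255,[1.6,2.5,0],0],[255,[1.6,2.5,0],0],[255,[1.6,2.5,0],0],[255,[1.6,2.5,0],0],[255,[1.6,2.5,0],0],[255,[1.4,2.3,0],0],[255,[1.3,2.1,0],0]]'
python3 -m creep '[[255,[0.8,1.6,0],0],[255,[0.8,1.6,0],0],[255,[0.8,1.6,0],0],[255,[0.8,1.6,0],0],[255,[0.8,1.6,0],0],[255,[0.8,1.6,0],0],[255,[0.8,1.6,0],0],[255,[0.8,1.6,0],0]]'
cat > st.py <<'E'
from h import *
fs=[]
for i in range(3):
    im,_=read_camera("side");s=read_state();fs.append(s["wrist_force"])
f=np.mean(fs,0);d=s["tool_pos"][:2]*1000-[577,157]
print("jig xy",(d@[.537,.843]).round(1),(d@[-.843,.537]).round(1),"z",s["tool_pos"][2].round(4),"F jig",(f[:2]@[.537,.843]).round(1),(f[:2]@[-.843,.537]).round(1),f[2].round(1),"w",s["width"].round(3),"t",s["time"])
import sys
cv2.imwrite(f"pics/{sys.argv[1]}.png",cv2.resize(im[160:230,255:360],(800,533),interpolation=cv2.INTER_CUBIC))
E
python3 st.py s8
```

```text
time: 14.38
tool_pos: [0.4937, 0.0656, 0.0813]
tcp_rot: [-0.781, 1.426, 0.78]
wrist_force: [-0.2, -1.1, -0.5]
width: 0.171
time: 15.05
tool_pos: [0.4999, 0.0784, 0.0813]
tcp_rot: [-0.78, 1.426, 0.78]
wrist_force: [-1.4, -2.2, -1.9]
width: 0.176Traceback (most recent call last):
  File "st.py", line 6, in <module>
    print("jig xy",(d@[.537,.843]).round(1),(d@[-.843,.537]).round(1),"z",s["tool_pos"][2].round(4),"F jig",(f[:2]@[.537,.843]).round(1),(f[:2]@[-.843,.537]).round(1),f[2].round(1),"w",s["width"].round(3),"t",s["time"])
                                                                                                                                                                                         ^^^^^^^^^^^^^^^^
AttributeError: 'float' object has no attribute 'round'
```

```bash
sed -i 's/s\["width"\].round(3)/round(s["width"],3)/' st.py; python3 st.py s8
```

```text
jig xy -107.7 22.8 z 0.0813 F jig 0.3 -0.2 -1.5 w 0.175 t 15.35
```

```bash
ls pics/s8.png
```

```text
pics/s8.png
```

View pics/s8.png

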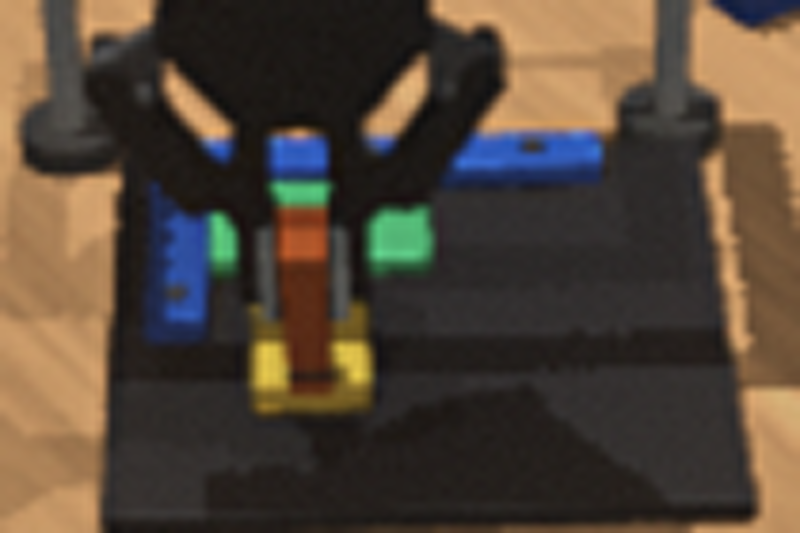

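The window is being carried cleanly and still meets the short fence (left edge at x≈210). About 6 mm are left to the long fence.

```bash
python3 -m creep '[[255,[0.3,0.6,0],0],[255,[0.3,0.6,0],0],[255,[0.3,0.6,0],0],[255,[0.3,0.6,0],0],[255,[0.3,0.6,0],0],[255,[0.3,0.6,0],0],[255,[0.2,0.3,0],0],[255,[0.2,0.3,0],0]]'; python3 st.py s9
python3 -m creep '[[255,[0.2,0.3,0],0],[255,[0.2,0.3,0],0],[255,[0.2,0.3,0],0],[255,[0.2,0.3,0],0],[255,[0,0,0],0],[255,[0,0,0],0],[255,[0,0,0],0],[255,[0,0,0],0]]'; python3 st.py s10
```

```text
time: 16.02
tool_pos: [0.5018, 0.0818, 0.0814]
tcp_rot: [-0.781, 1.427, 0.78]
wrist_force: [-1.7, -5.5, 1.3]
width: 0.175
jig xy -103.9 23.0 z 0.0813 F jig -4.4 -0.9 1.7 w 0.175 t 16.1667
time: 16.83
tool_pos: [0.5019, 0.0819, 0.0814]
tcp_rot: [-0.782, 1.43, 0.78]
wrist_force: [-4.0, -8.1, 4.7]
width: 0.17
jig xy -103.6 23.0 z 0.0814 F jig -9.2 -1.4 4.6 w 0.175 t 16.9833
```

View pics/s10.png

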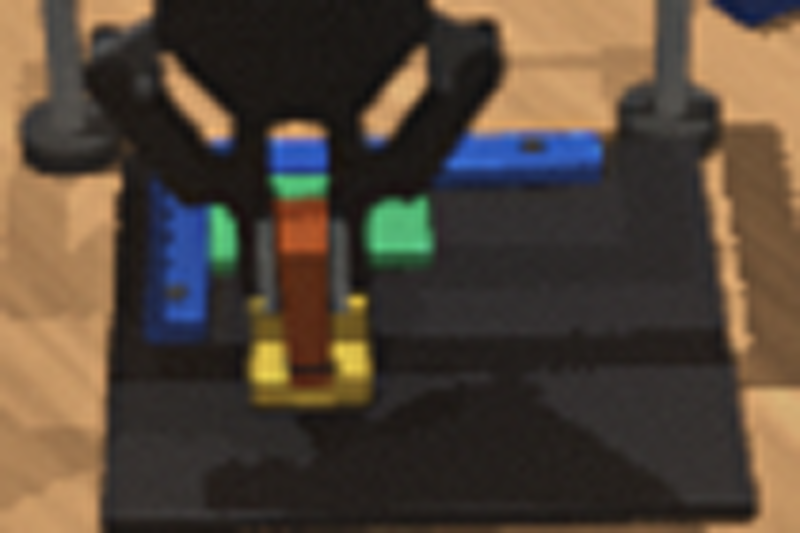

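The window's far edge now meets the long fence (no dark gap between green y≈174 and blue), with a 9 N reaction. I'll back straight off along -x and look.

```bash
python3 -m creep '[[255,[-0.5,-0.8,0],0],[255,[-1.6,-2.5,0],0],[255,[-3.2,-5,0],0],[255,[-4,-6.3,0],0],[255,[-4,-6.3,0],0],[255,[-4,-6.3,0],0],[255,[-4,-6.3,0],0],[255,[-2,-3,0],0]]'
python3 -m creep '[[255,[-5,-8,4],-0.03],[255,[-8,-13,10],-0.06],[255,[-8,-13,14],-0.06],[255,[-8,-13,14],-0.06],[255,[-8,-16,10],-0.06],[255,[-4,-25,0],-0.06],[255,[0,-25,0],-0.06],[255,[0,-15,0],0]]'
python3 - <<'E'
from h import *
s=read_state();print(s["tool_pos"],np.degrees(s["q"]).round(1),s["width"])
im,_=snap("side","side11");snap("top","top11");print(read_state()["time"])
cv2.imwrite("pics/s11.png",cv2.resize(im[160:230,255:360],(800,533),interpolation=cv2.INTER_CUBIC))
im=cv2.imread("pics/top11.png");cv2.imwrite("pics/t11.png",cv2.resize(im[110:260,100:300],(800,600),interpolation=cv2.INTER_CUBIC))
E
```

```text
time: 17.65
tool_pos: [0.4787, 0.0462, 0.0811]
tcp_rot: [-0.78, 1.427, 0.78]
wrist_force: [0.3, 0.5, -1.0]
width: 0.172
time: 18.32
tool_pos: [0.4384, -0.083, 0.1342]
tcp_rot: [-0.477, 1.517, 0.474]
wrist_force: [0.4, -0.0, -1.4]
width: 0.175
[ 0.43836046 -0.08304567  0.1342489 ] [-1.390e+01 -5.300e+00  1.248e+02 -1.000e-01  6.040e+01 -1.386e+02] 0.17479944425332475
18.4167
```

View pics/s11.png

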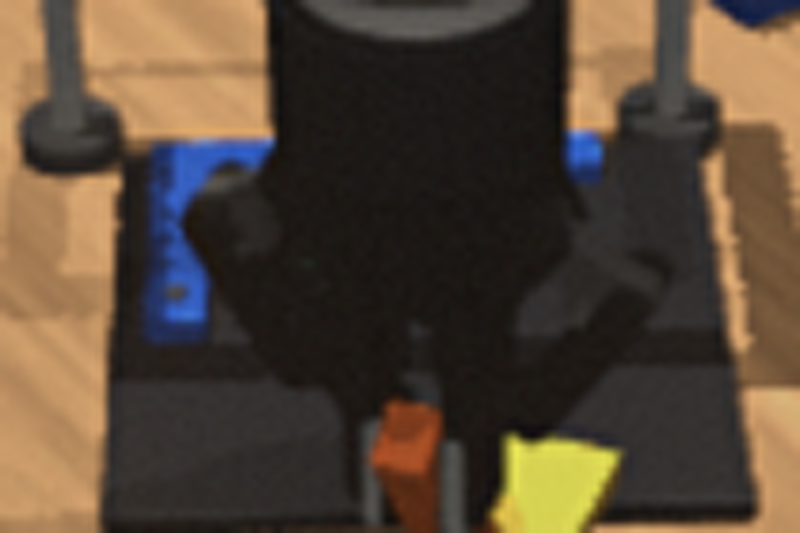

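View pics/t11.png

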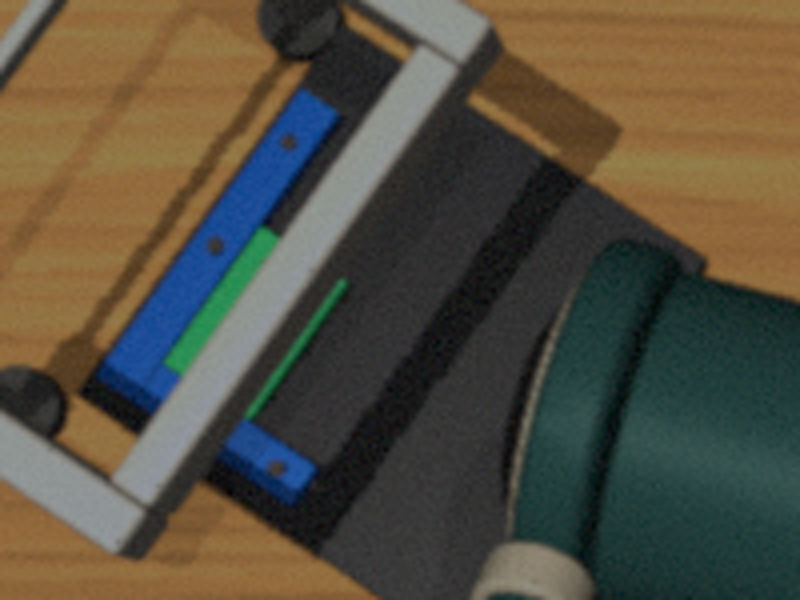

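View pics/top11.png

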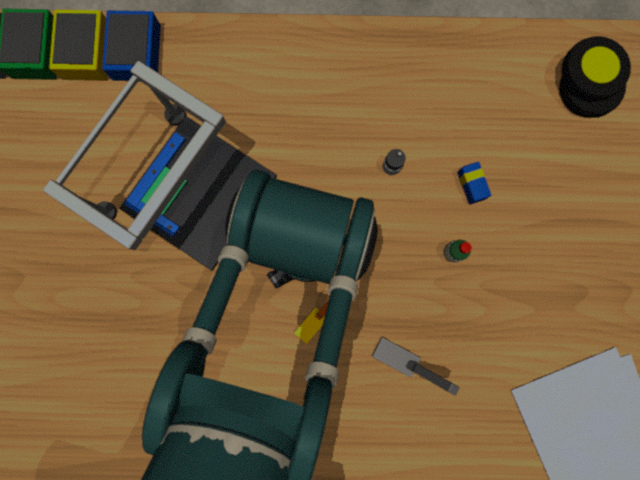

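The top crop shows the green edge running along the long fence and its end at the short fence (165,372), flush to both as far as visible. I'll move the arm out of the side view to verify while still holding the pusher.

```bash
python3 -m creep '[[255,[0,-12,4],-0.036],[255,[0,-18,4],-0.036],[255,[0,-20,0],-0.036],[255,[-2,-20,0],-0.036],[255,[-2,-20,0],-0.036],[255,[-3,-20,0],-0.036],[255,[-3,-18,0],-0.036],[255,[-3,-11,0],-0.036]]'
python3 - <<'E'
from h import *
s=read_state();print(s["tool_pos"],np.degrees(s["q"]).round(1),s["width"])
im,_=snap("side","side12");snap("top","top12");print(read_state()["time"])
cv2.imwrite("pics/s12.png",cv2.resize(im[160:230,255:360],(800,533),interpolation=cv2.INTER_CUBIC))
im=cv2.imread("pics/top12.png");cv2.imwrite("pics/t12.png",cv2.resize(im[130:240,110:210],(545,600),interpolation=cv2.INTER_CUBIC))
E
```

```text
time: 19.08
tool_pos: [0.4255, -0.2208, 0.1415]
tcp_rot: [-0.251, 1.556, 0.251]
wrist_force: [0.2, 0.7, -0.2]
width: 0.175
[ 0.42552672 -0.22081515  0.14149738] [ -30.4   -1.9  120.7    0.    61.1 -138.7] 0.1745641809841277
19.1833
```

View pics/s12.png

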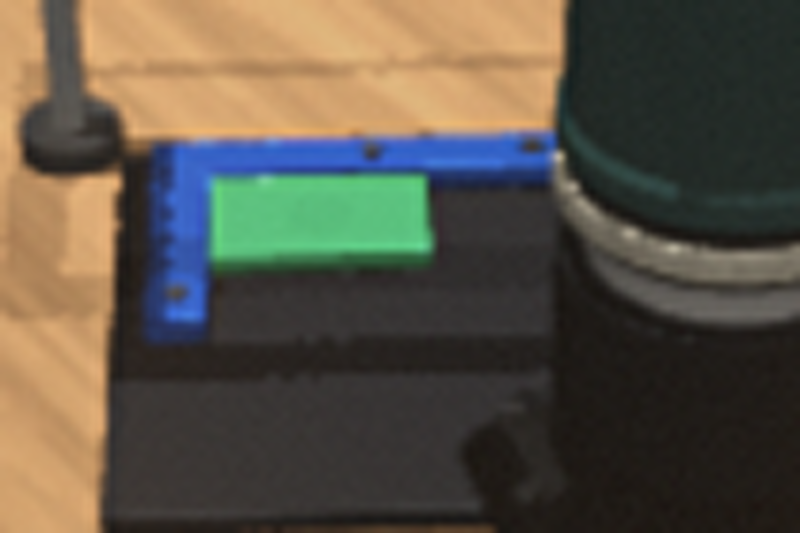

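View pics/t12.png

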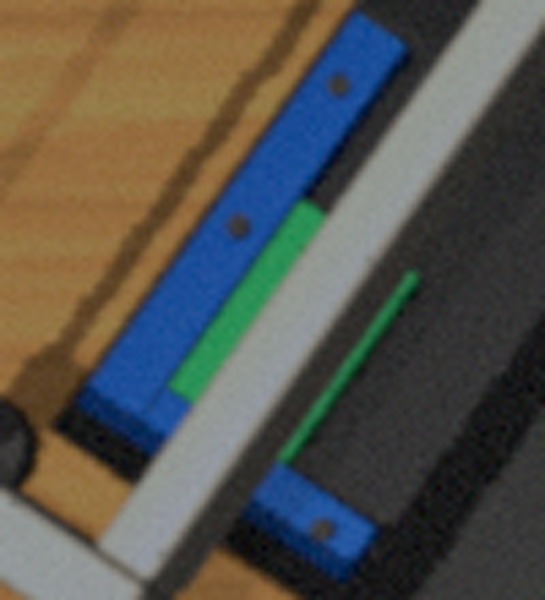

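Run:
```python
from h import *
s=cv2.imread("pics/side12.png");t=cv2.imread("pics/top12.png")
print("side rows across short fence (BGR)")
for v in (184,187,191): print(v,s[v,278:288].tolist())
print("side cols across long fence")
for u in (287,295,303,309): print(u,s[178:188,u].tolist())
print("top across long fence")
for v in (172,178,184,190,196): 
    print(v,t[v,134:172:1].tolist()[:0],[ (u,t[v,u].tolist()) for u in range(135,172) if t[v,u,1]>70 and t[v,u].max()-t[v,u].min()>40][:1],[t[v,u].tolist() for u in range(138,168)][::1] if v==184 else "")
sc=get_calibration("side")
for n,f in (("side","side12"),("top","top12")):
    im=cv2.imread(f"pics/{f}.png");cal=get_calibration(n);hsv=cv2.cvtColor(im,cv2.COLOR_BGR2HSV)
    m=cv2.inRange(hsv,np.array((50,100,40)),np.array((85,255,255)))
    for k in cv2.findContours(m,cv2.RETR_EXTERNAL,cv2.CHAIN_APPROX_NONE)[0]:
        x,y=k[:,0].mean(0)
        if cv2.contourArea(k)<15 or not(140<y<230 and x<330):continue
        w=np.array([onplane(cal,u,v,.018)[:2]*1000 for u,v in k[:,0]])-[577,157]
        j=np.c_[w@[.537,.843],w@[-.843,.537]]
        print(n,j.min(0).round(1),j.max(0).round(1),cv2.minAreaRect(j.astype(np.float32)))
```

```text
side rows across short fence (BGR)
184 [[196, 99, 59], [196, 100, 58], [197, 98, 59], [202, 104, 61], [193, 148, 75], [135, 201, 97], [123, 195, 92], [124, 192, 92], [123, 191, 90], [124, 191, 91]]
187 [[197, 101, 60], [196, 100, 58], [198, 99, 59], [189, 92, 57], [153, 130, 66], [130, 205, 97], [126, 198, 94], [126, 194, 92], [125, 193, 91], [128, 194, 93]]
191 [[175, 89, 55], [178, 92, 58], [178, 90, 56], [166, 84, 51], [130, 128, 64], [128, 202, 96], [126, 198, 93], [126, 194, 91], [127, 195, 92], [130, 197, 95]]
side cols across long fence
287 [[162, 125, 134], [195, 100, 62], [198, 99, 55], [201, 97, 58], [173, 86, 52], [129, 150, 74], [124, 191, 91], [125, 195, 93], [128, 195, 94], [128, 194, 93]]
295 [[185, 115, 116], [198, 96, 53], [199, 100, 55], [199, 95, 55], [140, 75, 47], [123, 182, 85], [129, 200, 95], [125, 193, 91], [126, 191, 90], [126, 191, 90]]
303 [[143, 106, 100], [91, 79, 76], [87, 61, 55], [184, 86, 52], [127, 88, 49], [118, 182, 84], [129, 200, 95], [127, 194, 91], [128, 194, 92], [128, 194, 93]]
309 [[186, 104, 86], [198, 98, 52], [199, 98, 53], [200, 95, 54]
[... 439 characters left out ...]
6, 139, 44], [85, 144, 45], [88, 145, 47], [90, 149, 48], [79, 142, 36], [90, 144, 57], [106, 140, 94], [130, 143, 133], [142, 149, 144], [148, 154, 149], [145, 150, 146], [147, 153, 145], [152, 155, 148], [150, 149, 143], [150, 151, 147]]
190 [] [(135, [148, 73, 26])] 
196 [] [(135, [154, 81, 23])] 
side [  0.2 -20.3] [57.9 57.9] ((29.596111297607422, 18.564029693603516), (57.920692443847656, 77.60651397705078), 0.9882691502571106)
top [  7.1 -20. ] [13.6 59.6] ((10.406410217285156, 19.81460952758789), (6.464053153991699, 79.66551971435547), 0.1169932633638382)
top [ 48.3 -20.6] [59.4 59.3] ((53.943851470947266, 19.32556915283203), (10.98063850402832, 79.9332275390625), 0.19996467232704163)
```

Both views agree: window y from -20 to 59.5, far edge at x≈59.4, turned 0.1–0.2° in the top view, with no dark gap in the pixel profiles. So it is home within resolution. Now I stand the pusher on its original, free spot.

```bash
python3 -m creep '[[255,[0,0,-6],0],[255,[0,0,-11],0],[255,[0,0,-12],0],[255,[0,0,-12],0],[255,[0,0,-12],0],[255,[0,0,-9],0],[255,[0,0,-5],0],[255,[0,0,-2],0]]'
python3 -m creep '[[255,[0,0,-0.6],0],[255,[0,0,-0.6],0],[255,[0,0,-0.6],0],[255,[0,0,-0.6],0],[255,[0,0,0],0],[255,[0,0,0],0],[255,[0,0,0],0],[255,[0,0,0],0]]'
python3 -c "
from h import *
snap('wrist','wrist13');s=read_state();print(s['tool_pos'],s['wrist_force'])"
```

```text
time: 19.85
tool_pos: [0.4247, -0.2187, 0.0707]
tcp_rot: [-0.253, 1.558, 0.256]
wrist_force: [0.4, 0.1, -1.4]
width: 0.171
time: 20.52
tool_pos: [0.4256, -0.22, 0.07]
tcp_rot: [-0.254, 1.556, 0.253]
wrist_force: [0.4, -0.6, -1.8]
width: 0.169
[ 0.42562079 -0.21993193  0.07000043] [-0.45998993 -0.12583642 -0.07636077]
```

View pics/wrist13.png

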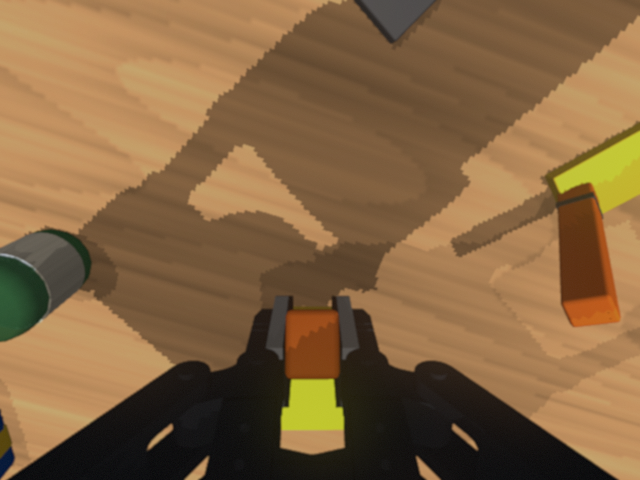

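```bash
python3 -m creep '[[255,[0,0,-0.4],0],[255,[0,0,-0.4],0],[255,[0,0,-0.4],0],[255,[0,0,0],0],[255,[0,0,0],0],[255,[0,0,0],0],[255,[0,0,0],0],[255,[0,0,0],0]]'; python3 st.py s14
```

```text
time: 21.23
tool_pos: [0.4256, -0.22, 0.0694]
tcp_rot: [-0.254, 1.556, 0.254]
wrist_force: [-2.1, 0.6, 5.6]
width: 0.171
jig xy -399.1 -74.8 z 0.0694 F jig -0.5 3.0 5.2 w 0.173 t 21.3833
```

The foot is on the bench with about 6 N upward force, so I release and rise straight up.

```bash
python3 -m creep '[[180,[0,0,0],0],[150,[0,0,0],0],[100,[0,0,0],0],[50,[0,0,0],0],[0,[0,0,0],0],[0,[0,0,0],0],[0,[0,0,0],0],[0,[0,0,0],0]]' 20
python3 -m creep '[[0,[0,0,0],0],[0,[0,0,3],0],[0,[0,0,8],0],[0,[0,0,12],0],[0,[0,0,15],0],[0,[0,0,20],0],[0,[0,0,25],0],[0,[0,0,25],0]]'
python3 -m creep '[[0,[-6,-15,20],0],[0,[-8,-20,15],0],[0,[-8,-25,10],0],[0,[-8,-25,5],0],[0,[-8,-25,0],0],[0,[-8,-20,0],0],[0,[0,0,0],0],[0,[0,0,0],0]]'
python3 - <<'E'
from h import *
im,_=snap("side","side15");snap("top","top15");s=read_state();print(s["time"],s["tool_pos"],s["wrist_force"],s["width"])
E
```

```text
time: 22.05
tool_pos: [0.4256, -0.2199, 0.0686]
tcp_rot: [-0.254, 1.556, 0.254]
wrist_force: [-0.2, -0.4, 0.2]
width: 1.002
time: 22.72
tool_pos: [0.4252, -0.2197, 0.178]
tcp_rot: [-0.253, 1.556, 0.254]
wrist_force: [0.6, -0.6, -0.8]
width: 0.999
time: 23.38
tool_pos: [0.397, -0.328, 0.2243]
tcp_rot: [-0.242, 1.591, 0.203]
wrist_force: [0.3, -0.3, 0.5]
width: 1.001
23.4833 [ 0.39709697 -0.32743154  0.22453021] [-1.01256179  0.66625038 -0.50783812] 1.002736428863411
```

View pics/side15.png

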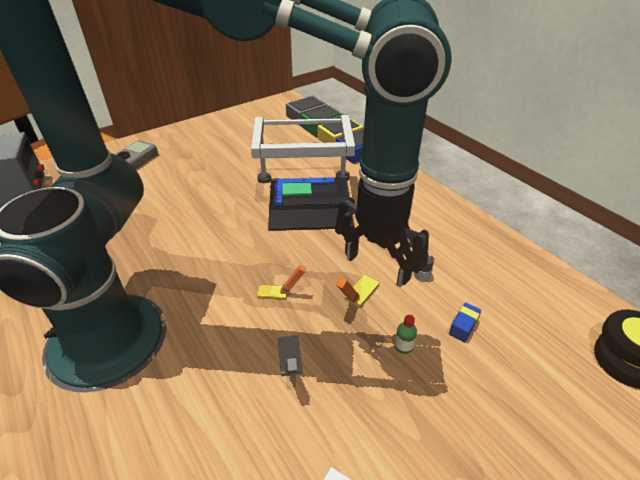

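View pics/top15.png

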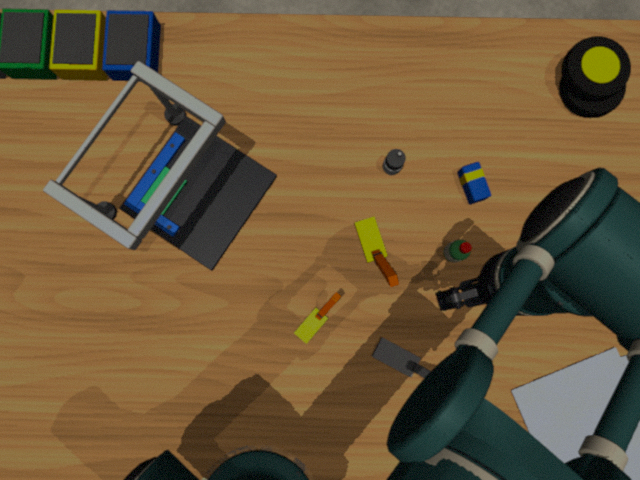

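Run:
```python
from h import *
s=cv2.imread("pics/side15.png");a=cv2.imread("pics/top0.png").astype(int);b=cv2.imread("pics/top15.png").astype(int)
cv2.imwrite("pics/s15.png",cv2.resize(s[165:225,260:350],(800,533),interpolation=cv2.INTER_CUBIC))
for n,(x0,y0,x1,y1) in dict(motor=(375,140,415,185),battery=(450,150,500,210),light=(45,60,225,110)).items():
    print(n,np.abs(a-b)[y0:y1,x0:x1].mean().round(1))
```

```text
motor 11.1
battery 11.1
light 11.2
```

View pics/s15.png

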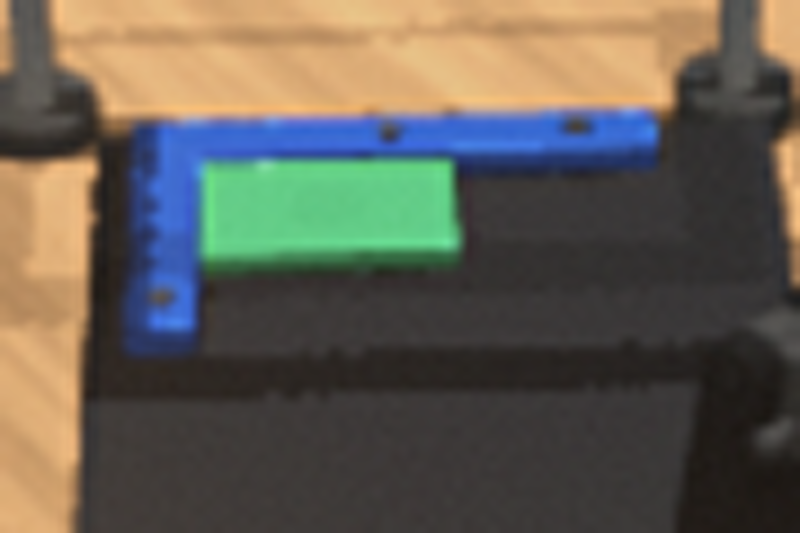

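The final crop shows the window seated against both fences, with its corner at (203,163). The picture differences are a uniform brightness change only (about 11 everywhere, light frame included), so nothing has shifted there.

```bash
python3 -c "
from workcell import *
print(finish_job())"
```

```text
the job is handed in; nothing more can be done
None
```

The job is done and handed in at about 23.5 s of the 72 s allowed. I gripped the larger yellow/orange pusher by its handle and pushed the window along jig +y with the side of the foot. I then pushed it along +x with the front of the foot, under the light frame. The window met the short fence at about 4 N and the long fence at about 9 N. Afterwards I stood the pusher back on its original spot, let go and moved clear.

- **Window:** in the top view it lies at y ≈ -20 to 59.5 with its far edge at x ≈ 59.4 (home is -20 to 60, and 60), turned 0.1–0.2°. No dark gap shows to either fence, though a pixel is about 2 mm. The side-view box gave a looser 58 by 78 mm and about 1° of turn, because it takes in the window's side wall.
- **Everything else:** the pusher stands upright clear of the jig. The motor, battery, glue bottle and light frame look unmoved. I compared the motor, battery and light by picture difference (only a uniform brightness change) and checked the glue bottle by eye.
- **Disagreement:** contact with the long fence came about 3 mm earlier than my jig and pusher estimates predicted, which I put down to their error. None of the last checks failed.

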